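Punch the drill spot on a bracket blank through the jig bush

TASK

Take the automatic centre punch out of the tool stand, put its nose through the guide bush of the jig onto the bracket blank and press it straight down, upright, until its hidden spring snaps. Stop pressing at the snap: never ram the punch to the end of its stroke or push hard on the jig. Then hang the punch upright in its hole in the stand again, let go, and leave the other things on the bench where they are.

Things in the scene. Friction and masses are not known exactly. Their poses are not given: they have to be found in the camera images.
- punch: Automatic centre punch, 0.27 kg, hanging upright in one bore of the stand by its collar. Origin on its axis at the collar's underside, z up to the cap. Going up: steel collar 30 mm wide, 0 to 8 mm; dark round barrel 18 mm wide, 8 to 78 mm (grip here); cap 22 mm wide, to 98 mm. Below: sleeve 15 mm wide to -8 mm, then the sliding nose 8 mm wide, tapering over its last 8 mm to a blunt point.
- punch_grip (a point): Middle of the punch's barrel, on its axis, 40 mm above the underside of the collar: where to grip (18 mm wide).
- punch_nose (a point): Lower end of the punch's sleeve, on its axis, 8 mm below the collar's underside; fixed to the barrel, it is not the point. The nose's point lies 38 to 54 mm below the collar's underside when not pressed: the nose length is set differently each time, is not reported and is out of sight in the stand; only touching shows it.
- punch_hammer (a point): Hidden hammer in the barrel, on its axis, 40 mm above the collar's underside; jumps 2.6 mm up at the snap. Pressed on its point, the nose slides in from 2.5 N, rising 2.9 N per mm; about 4 mm in, near 14 N, the spring snaps and the force drops at once by more than 5 N. Pressed further it climbs again, to a rigid stop 7 mm in. Lifted off, the nose springs out and re-cocks.
- bush (a point): Centre of the top face of the guide bush on the jig: a steel ring 28 mm outside diameter with a bore about 13 mm wide, standing 10 mm proud of an aluminium bridge plate, bore straight down (z up). The upper face of the bracket blank is 18 mm below this point.
- jig: Fixed drilling jig: dark steel base 140 mm (its x) by 120 mm (its y), 20 mm high, with an aluminium bridge 140 by 80 mm, top at 34 mm, four screw heads up to 40 mm, and the bush in the middle. Origin under its centre.
- blank: Bracket blank, a flat steel strip 50 by 200 by 6 mm clamped fast under the bridge, its ends showing on both sides (along the jig's y). Origin under its centre, 20 mm above the bench; upper face 26 mm above the bench.
- stand: Fixed grey tool stand, a block 80 mm (its x) by 160 mm (its y) by 70 mm high, origin under its centre, with two bores 19 mm wide and 64 mm deep in its top at y = -42 and +42 mm. The punch hangs in one, the drift in the other; which is which changes.
- drift_mid (a point): Plain drift, a bystander in the other bore: collar 25 mm diameter and 6 mm thick, a thin 10 mm pin rising to 50 mm above the stand. The point is 20 mm above the stand's top face on its axis.
- piston_mid (a point): Loose aluminium piston, 72 mm diameter, 55 mm high, a bystander; point half-way up.
- bearing_mid (a point): Loose steel bearing ring, 52 mm diameter, 15 mm high, a bystander; point half-way up.
- gear_mid (a point): Loose gear with hub, about 78 mm diameter, 40 mm high, a bystander; point half-way up.
- wrench: Open wrench lying flat, a bystander; origin under its middle.
- screwdriver: Screwdriver lying flat, a bystander; origin under its middle.
- carton: Small carton, 90 by 70 by 60 mm, a bystander; origin under its centre.
- jar: Grey jar 64 mm diameter, 85 mm high, a bystander; origin under its centre.

How it is judged:
By the outcome, as a careful person would: the job done as asked, in the order asked, and still so for the second after the job is handed in, with the robot touching nothing.
It also fails if it takes over 59 s, if anything falls off the work surface, if the arm or the gripper's body presses on something with over 40 N, if the wrist force passes 120 N, or if a joint passes its speed limit or range.

ROBOT

A 7-joint arm with a two-finger parallel gripper is mounted at the origin on the work surface. World frame = base frame: x ahead of the robot, y to its left, z up, the work surface at z = 0. Lengths are in m, angles in rad, forces in N, time in s.
With the tool pointing down it reaches from about 0.4 to 0.85 m from the base axis. Payload 4.4 kg.
Tool frame: the origin (TCP) lies at the very end of the fingers, on their centre line; the grasp point (between the pads) lies 19 mm behind it; z points along the fingers, y is the direction in which the jaws open and shut (so a half turn about z gives the same grasp; the last joint's range is limited). The gripper opens to 94 mm and grips with 3 to 60 N. Pads are 16 mm wide; open, the fingers measure 119 mm over their backs; the gripper's body (75 mm by 177 mm) begins 78 mm behind the grasp point.
Start: joints at [-1.265, 0.628, 0.038, 1.517, -0.027, 0.996, -0.02], TCP at [0.236, 0.606, 0.205] pointing down, gripper open.
Joint ranges: [-3.06, 3.06], [-0.37, 2.12], [-1.25, 1.32], [0.18, 2.47], [-1.1, 4.24], [0.23, 1.98], [-2.94, 2.94]. Speed limits (rad/s): [2.57, 2.57, 3.14, 3.14, 3.14, 3.14, 3.14].

INTERFACE

Orientations are given as a 3x3 rotation matrix whose columns are the frame's x, y, z axes.
In Python, from rig import arm, cams, finder gives the robot as it stands.
- The arm moves only by the tool step_arm, never from a script. Its argument "motion" is one flat list of numbers, 7 for each row, row after row: the shift along the world's x, y, z in mm, then the turn, a rotation vector about the world's x, y, z in rad, then the opening, from 0 (shut) to 1 (fully open). A call has exactly 8 rows; each row shifts and turns the commanded pose from where the row before left it; what a row does not reach is not made up. A row lasts 1/12 s, in which the tool goes at most 41.7 mm and 7.16 degrees, less where a joint would pass 70% of its speed; a pose out of reach is approached as far as the arm can. A call is refused whole if a number of a shift passes 41.7 or a number of a turn 0.125, either way. A call with a gripper value outside its range is refused whole. The fingers move at their own pace and stop on an object; "grip_force" is the grip in N (left out, the last holds). Time passes only in rows, so rows that do not move let the fingers close, or fill a call up. It gives the time, the measured TCP pose, the force and the opening at its end, in the units of the state.
- arm.sense(): the state, without advancing time (a new reading comes with each control period).
- cams.camera(name): name is "side" or "top" or "wrist"; returns a dict with "frame" (480x640x3 uint8, red, green, blue), "fx", "fy", "cx", "cy" (pixels), "pose" (4x4, takes a point from camera to world coordinates); the wrist camera has in their place "T_tool_cam" (4x4, takes a point from camera to tool coordinates, whose origin is the TCP and whose axes are the flange's). Camera axes: x right, y down, z forward; pixel columns grow to the right and rows downward; lengths in m; the calibration is good to about 2 mm. The wrist camera is an equidistant fisheye: a pixel r from the principal point sees the ray r / f radians off the axis. A picture is of the moment at which its call begins: read the wrist's pose just before it. There is no depth.
- arm.sign_off(): hands the job in, once; it reports no verdict.
Trained networks look in a picture, given as the dict that the camera call returned (one of the last four; its "shot" number tells which), for a name from the list of things; names that differ only in an ending like _2 or _b are one class to them, and where a whole thing is asked for, a point or a joint stands for the part that bears it (a point fixed in the world has none). Each returns a list of dicts, best first, with "conf" (0 to 1); they miss things now and then, are a little off and sometimes report something else, mostly with a low value. They report only what shows in the picture. A call takes as long as a camera call.
- finder.recognise(picture, name): "xy" ([column, row] as shares, 0 to 1, of the picture: columns of its width, rows of its height, amid what is visible of it).
The state is a dict: "time": time; "qpos": joint angles; "joint_vel": joint speeds; "effort": joint torques, N m; "tcp_pos": TCP position; "eef_rot": TCP orientation; "wrist_force": force on the tool from outside, world axes, zero at the start; "moment": the same for the moment, N m; "gripper_width": finger opening in m.
Only numpy, scipy, OpenCV 4.12 (cv2) and the standard library are available. Lean on these libraries where they do the work, as an engineer would, in place of code of your own. Each camera call takes 0.05 s, during which the arm holds its last target.

## Working session

There is one attempt and no reset: what is moved stays moved. The work goes in short steps, Python scripts to look and compute and a tool call to move; the robot and the scene stay as the last step left them, time stands still between calls to the robot, and variables do not carry over. Pictures are saved under pics/ and viewed, and the job is handed in when it is done.

Besides the shell and the picture viewer there is one more tool, called after "Request:" as name(argument=value, ...), one argument or row to a line, values as JSON. step_arm: Moves the arm, as the interface text tells. Its arguments: {"type":"object","properties":{"motion":{"type":"array","items":{"type":"number"}},"grip_force":{"type":"number"}},"required":["motion"]}

```bash
mkdir -p pics; cat > h.py <<'E'
import numpy as np, cv2
from rig import arm, cams, finder
def pr(s=None):
    s=s or arm.sense()
    print({k:np.round(s[k],4).tolist() for k in ('time','tcp_pos','eef_rot','wrist_force','moment','gripper_width','qpos')})
def ray(c,xy,s=None):
    u,v=xy
    if 'pose' in c:
        T=np.array(c['pose']); d=np.array([(u-c['cx'])/c['fx'],(v-c['cy'])/c['fy'],1.])
    else:
        Tt=np.eye(4);Tt[:3,:3]=s['eef_rot'];Tt[:3,3]=s['tcp_pos'];T=Tt@np.array(c['T_tool_cam'])
        a=np.array([(u-c['cx'])/c['fx'],(v-c['cy'])/c['fy']]);r=np.linalg.norm(a)
        d=np.array([*(a/max(r,1e-9)*np.sin(r)),np.cos(r)])
    d=T[:3,:3]@d
    return T[:3,3],d/np.linalg.norm(d)
def proj(c,p,s=None):
    if 'pose' in c: T=np.array(c['pose'])
    else:
        Tt=np.eye(4);Tt[:3,:3]=s['eef_rot'];Tt[:3,3]=s['tcp_pos'];T=Tt@np.array(c['T_tool_cam'])
    q=T[:3,:3].T@(np.array(p)-T[:3,3])
    if 'pose' in c: return np.array([q[0]/q[2]*c['fx']+c['cx'],q[1]/q[2]*c['fy']+c['cy']])
    r=np.linalg.norm(q[:2]);th=np.arctan2(r,q[2]);return np.array([c['cx']+c['fx']*th*q[0]/r,c['cy']+c['fy']*th*q[1]/r])
def atz(c,xy,z,s=None):
    o,d=ray(c,xy,s); return o+d*(z-o[2])/d[2]
def tri(rs):
    A=np.zeros((3,3));b=np.zeros(3)
    for o,d in rs:
        P=np.eye(3)-np.outer(d,d);A+=P;b+=P@o
    x=np.linalg.solve(A,b); return x,[np.linalg.norm((np.eye(3)-np.outer(d,d))@(x-o)) for o,d in rs]
def save(c,n,f=None): cv2.imwrite('pics/'+n,cv2.cvtColor(np.asarray(c['frame']) if f is None else f,cv2.COLOR_RGB2BGR))
E
python3 - <<'E'
from h import *
pr()
C={}
for n in('side','top','wrist'):
    c=cams.camera(n);C[n]=c;save(c,n+'0.png');print(n,c['fx'],c['cx'],c['cy'],np.round(np.array(c.get('pose',c.get('T_tool_cam'))),3).tolist())
for t in ('punch_grip','bush','drift_mid','stand','jig','punch','punch_nose'):
    R=[]
    for n in C:
        r=finder.recognise(C[n],t)[:2]
        print(t,n,[(np.round(np.array(x['xy'])*[640,480],1).tolist(),round(x['conf'],2)) for x in r])
        if r and n!='wrist': R.append(ray(C[n],np.array(r[0]['xy'])*[640,480]))
    if len(R)==2: print('  tri',tri(R))
E
```

```text
{'time': 0.0, 'tcp_pos': [0.2359, 0.605, 0.2046], 'eef_rot': [[-0.9317, 0.3633, -0.0006], [0.3633, 0.9317, -0.0017], [-0.0, -0.0019, -1.0]], 'wrist_force': [0.2974, -0.1159, 0.3495], 'moment': [-0.0422, 0.0035, -0.0269], 'gripper_width': 0.0939, 'qpos': [-1.2648, 0.6294, 0.0384, 1.5183, -0.027, 0.9963, -0.02]}
side 609.7466088596078 324.06119948544676 243.6312565623734 [[0.788, -0.361, 0.5, -0.113], [-0.616, -0.467, 0.634, -0.818], [0.005, -0.807, -0.59, 0.887], [0.0, 0.0, 0.0, 1.0]]
top 517.6253621712267 315.9736673498927 237.41698108663252 [[0.007, -0.984, 0.178, 0.352], [-1.0, -0.005, 0.012, 0.017], [-0.011, -0.178, -0.984, 1.206], [0.0, 0.0, 0.0, 1.0]]
wrist 371.64829954431775 319.43419831402247 241.33462874851278 [[0.0, -0.959, -0.284, 0.084], [1.0, 0.0, 0.0, -0.0], [-0.0, -0.284, 0.959, -0.178], [0.0, 0.0, 0.0, 1.0]]
punch_grip side [([258.0, 200.9], 0.59)]
punch_grip top [([210.8, 244.3], 0.81)]
punch_grip wrist []
  tri (array([0.53355406, 0.2583303 , 0.10327556]), [np.float64(0.0017415574131619239), np.float64(0.0017415574131619733)])
bush side [([395.8, 326.8], 0.86), ([261
[... 630 characters left out ...]
, np.float64(0.0034998148878104384)])
jig side [([393.5, 326.2], 0.68)]
jig top [([411.2, 240.4], 0.73)]
jig wrist []
  tri (array([ 0.56199153, -0.19174726,  0.01329896]), [np.float64(0.00046621852271059157), np.float64(0.0004662185227105483)])
punch side [([278.6, 226.9], 0.7), ([370.2, 249.5], 0.68)]
punch top [([213.2, 245.0], 0.75)]
punch wrist []
  tri (array([0.56581254, 0.26198341, 0.00952167]), [np.float64(0.019674444837267994), np.float64(0.01967444483726784)])
punch_nose side [([261.3, 196.1], 0.79)]
punch_nose top [([213.0, 243.6], 0.81)]
punch_nose wrist []
  tri (array([0.53461183, 0.24857334, 0.12086572]), [np.float64(0.0010011259460903999), np.float64(0.0010011259460902758)])
```

View pics/side0.png

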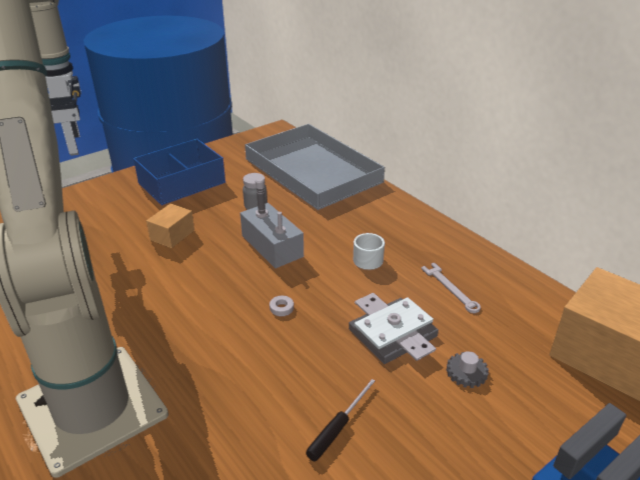

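View pics/top0.png

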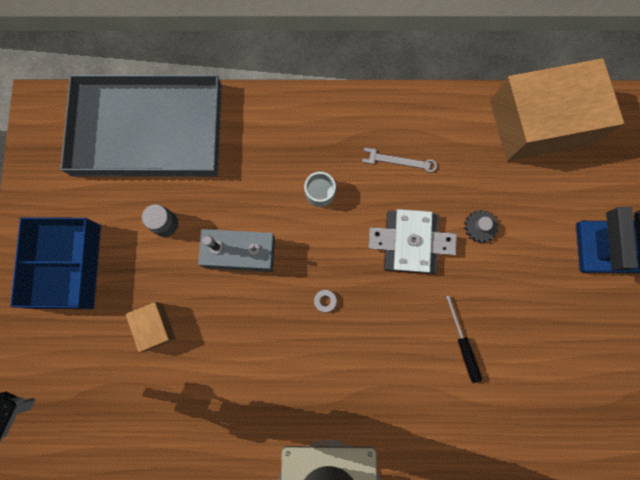

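View pics/wrist0.png

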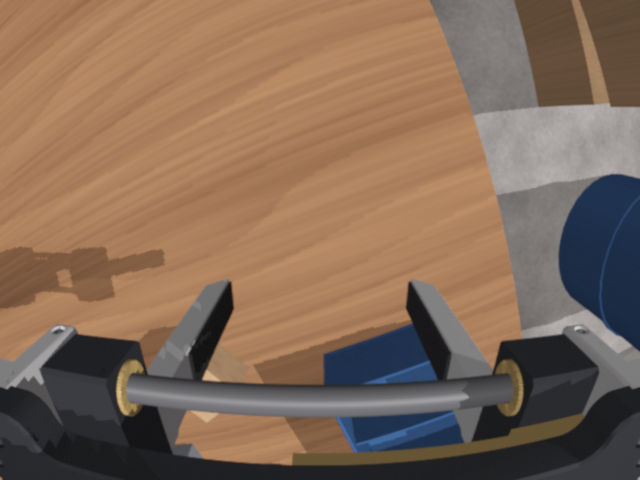

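The side view has the punch at about (261,195) in the stand's far bore and the drift at (280,222). The jig's bush is at (396,320). In the top view the punch is at (212,244) and the bush at (414,240). I'll zoom in for accurate measurement.

```bash
python3 - <<'E'
from h import *
s=cv2.cvtColor(cv2.imread('pics/side0.png'),cv2.COLOR_BGR2RGB);t=cv2.cvtColor(cv2.imread('pics/top0.png'),cv2.COLOR_BGR2RGB)
a=cv2.resize(s[165:275,220:320],(400,440),interpolation=3);b=cv2.resize(t[215:285,190:290],(400,280),interpolation=3)
c=cv2.resize(s[290:365,340:440],(400,300),interpolation=3);d=cv2.resize(t[200:285,365:465],(400,340),interpolation=3)
o=np.zeros((600,800,3),np.uint8)
o[:280,:400]=b;o[:300,400:]=c
o[300:580,400:]=d[30:310];o[285:600,:400]=a[:315]
save(None,'z0.png',o)
E
```

```text
(no output)
```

View pics/z0.png

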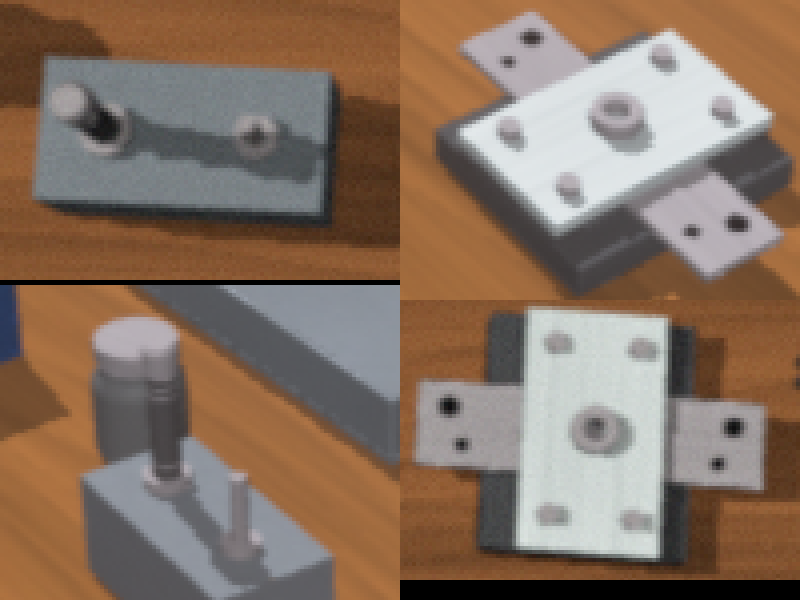

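```bash
python3 - <<'E'
from h import *
S=cams.camera('side');T=cams.camera('top')
for n,a,b,z in(('pcollar',(261.5,213.2),(216,247.7),.076),('dcollar',(280.5,230),(254,249),.074),('cap',(260.7,179.8),(207.2,240.7),.168),('bush',(394.2,318.2),(414.4,239.9),.044)):
    print(n,np.round(tri([ray(S,a),ray(T,b)])[0],4),np.round(atz(S,a,z),4),np.round(atz(T,b,z),4))
# stand corners top face z=.07 ; jig plate corners z=.034
for p in((201.3,229.5),(272.5,233.2),(271.2,268.5),(198.8,265)): print('st',np.round(atz(T,p,.07),4))
for p in((396.5,209.5),(432,211.7),(430.5,272),(394,269)): print('jig',np.round(atz(T,p,.034),4))
E
```

```text
pcollar [0.534  0.2522 0.0705] [0.5306 0.2444 0.076 ] [0.5321 0.2516 0.076 ]
dcollar [0.5317 0.1677 0.0682] [0.528  0.1604 0.074 ] [0.5299 0.1675 0.074 ]
cap [0.5349 0.2505 0.1643] [0.5341 0.2438 0.168 ] [0.5318 0.2511 0.168 ]
bush [ 0.5586 -0.1945  0.0396] [ 0.5557 -0.198   0.044 ] [ 0.5574 -0.1934  0.044 ]
st [0.5742 0.2876 0.07  ]
st [0.5665 0.1276 0.07  ]
st [0.4871 0.1287 0.07  ]
st [0.494  0.2894 0.07  ]
jig [ 0.6306 -0.1557  0.034 ]
jig [ 0.6257 -0.2377  0.034 ]
jig [ 0.4853 -0.2297  0.034 ]
jig [ 0.4917 -0.1471  0.034 ]
```

Request:
step_arm(
  motion=[18.5,-22,3,0,0,-0.075,1,18.5,-22,3,0,0,-0.075,1,18.5,-22,3,0,0,-0.075,1,18.5,-22,3,0,0,-0.075,1,18.5,-22,3,0,0,-0.075,1,18.5,-22,3,0,0,-0.075,1,18.5,-22,3,0,0,-0.075,1,18.5,-22,3,0,0,-0.075,1],
  grip_force=50,
)

```text
time: 1.97
tcp_pos: [0.3849, 0.4285, 0.2298]
eef_rot: [[-0.561, 0.828, 0.0], [0.828, 0.561, 0.0], [0.0, 0.0, -1.0]]
wrist_force: [-0.1, 0.6, -0.3]
gripper_width: 0.0942
```

Request:
step_arm(
  motion=[18.5,-22,3,0,0,-0.075,1,18.5,-22,3,0,0,-0.075,1,18.5,-22,3,0,0,-0.075,1,18.5,-22,3,0,0,-0.075,1,18.5,-22,3,0,0,-0.075,1,18.5,-22,3,0,0,-0.075,1,18.5,-22,3,0,0,-0.075,1,18.5,-22,3,0,0,-0.075,1],
)

```text
time: 2.63
tcp_pos: [0.5329, 0.2526, 0.2538]
eef_rot: [[0.004, 1.0, 0.0], [1.0, -0.004, 0.0], [0.0, 0.0, -1.0]]
wrist_force: [0.3, 0.3, -0.0]
gripper_width: 0.0942
```

```bash
python3 - <<'E'
from h import *
s=arm.sense();pr(s);c=cams.camera('wrist');save(c,'w1.png')
for t in ('punch_grip','punch','drift_mid','stand'):
    print(t,[(np.round(np.array(x['xy'])*[640,480],1).tolist(),round(x['conf'],2)) for x in finder.recognise(c,t)[:2]])
for p in((.532,.25,.168),(.532,.25,.078),(.53,.167,.076),(.53,.167,.12)): print(p,proj(c,p,s))
E
```

```text
{'time': 2.6333, 'tcp_pos': [0.5329, 0.2526, 0.2538], 'eef_rot': [[0.0045, 1.0, 0.0003], [1.0, -0.0045, 0.0004], [0.0004, 0.0003, -1.0]], 'wrist_force': [0.2938, 0.3355, -0.0214], 'moment': [-0.0458, 0.0619, 0.0525], 'gripper_width': 0.0942, 'qpos': [-0.7415, 0.5157, 0.3955, 1.6388, -0.2236, 1.0316, -0.2814]}
punch_grip []
punch [([319.6, 231.8], 0.9)]
drift_mid [([319.6, 299.3], 0.92)]
stand [([315.8, 258.0], 0.89)]
(0.532, 0.25, 0.168) [318.7037357  251.26751707]
(0.532, 0.25, 0.078) [319.00354049 222.72450309]
(0.53, 0.167, 0.076) [317.45713597 298.88288929]
(0.53, 0.167, 0.12) [317.16762082 318.68307872]
```

View pics/w1.png

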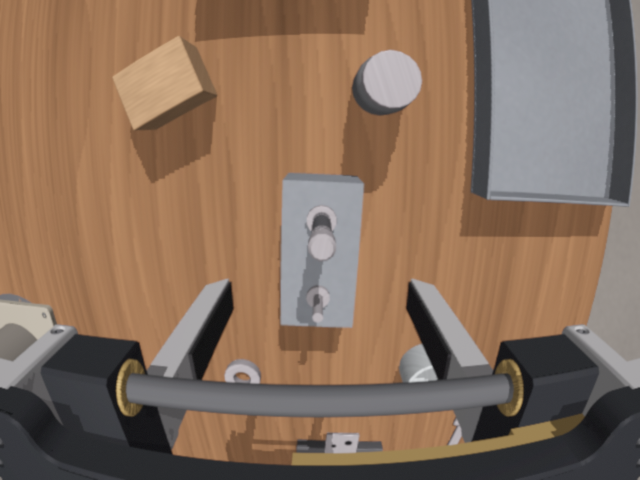

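```bash
python3 - <<'E'
from h import *
f=cv2.cvtColor(cv2.imread('pics/w1.png'),cv2.COLOR_BGR2RGB)
save(None,'z1.png',cv2.resize(f[195:335,270:370],(560,600*1*140//150+0),interpolation=3) if 0 else cv2.resize(f[195:335,270:370],None,fx=4,fy=4,interpolation=3))
s=arm.sense();c=cams.camera('wrist')
for n,p,z in(('cap',(321.2,246),.168),('cap',(321.2,245),.168),('col',(321.2,219),.078),('col',(321.2,220),.078),('dcol',(318,297.5),.076)): print(n,p,np.round(atz(c,p,z,s),4))
E
```

```text
cap (321.2, 246) [0.5324 0.2562 0.168 ]
cap (321.2, 245) [0.5324 0.2569 0.168 ]
col (321.2, 219) [0.5326 0.2558 0.078 ]
col (321.2, 220) [0.5326 0.2548 0.078 ]
dcol (318, 297.5) [0.5294 0.1708 0.076 ]
```

View pics/z1.png

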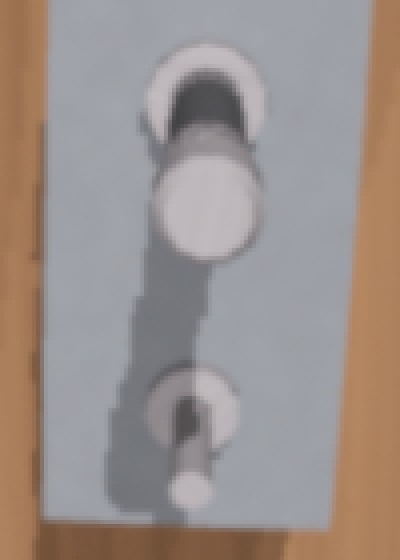

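Cap top is at (322,246) and the collar at (322,220), which puts the punch at about (0.533, 0.255). Descending around the barrel.

Request:
step_arm(
  motion=[0,2,-20,0,0,-0.004,1,0,0,-20,0,0,0,1,0,0,-20,0,0,0,1,0,0,-20,0,0,0,1,0,0,-20,0,0,0,1,0,0,-20,0,0,0,1,0,0,-20,0,0,0,1,0,0,-20,0,0,0,1],
)

```text
time: 3.6
tcp_pos: [0.5309, 0.2576, 0.0924]
eef_rot: [[0.002, 1.0, -0.001], [1.0, -0.002, 0.001], [0.001, -0.001, -1.0]]
wrist_force: [0.3, 0.6, 0.3]
gripper_width: 0.0939
```

```bash
python3 - <<'E'
from h import *
s=arm.sense();pr(s);c=cams.camera('wrist');save(c,'w2.png')
for p in((.533,.255,.168),(.533,.255,.078),(s['tcp_pos']),s['tcp_pos']+[0,0,.019]): print(proj(c,p,s))
E
```

```text
{'time': 3.6, 'tcp_pos': [0.5309, 0.2576, 0.0924], 'eef_rot': [[0.0017, 1.0, -0.0008], [1.0, -0.0017, 0.001], [0.001, -0.0008, -1.0]], 'wrist_force': [0.3182, 0.6484, 0.3061], 'moment': [-0.0655, 0.0274, 0.0357], 'gripper_width': 0.0939, 'qpos': [-0.6913, 0.708, 0.309, 1.7978, -0.3198, 0.6853, -0.204]}
[325.54429291 393.76368495]
[323.5989764  290.42451464]
[319.79480662 297.09739369]
[319.7346525  313.79044765]
```

View pics/w2.png

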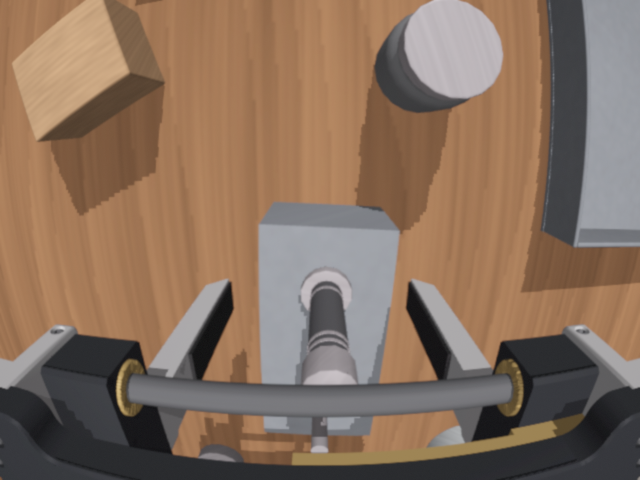

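Collar is at (326,290), so the punch is at about (0.534, 0.255). Centring, then closing.

Request:
step_arm(
  motion=[2,-2,-1,0,0,0,1,0,0,0,0,0,0,1,0,0,0,0,0,0,0,0,0,0,0,0,0,0,0,0,0,0,0,0,0,0,0,0,0,0,0,0,0,0,0,0,0,0,0,0,0,0,0,0,0,0],
  grip_force=50,
)

```text
time: 4.32
tcp_pos: [0.5342, 0.2537, 0.0928]
eef_rot: [[0.005, 1.0, 0.0], [1.0, -0.005, 0.0], [0.0, 0.0, -1.0]]
wrist_force: [-0.1, 0.3, 0.8]
gripper_width: 0.0575
```

```bash
python3 - <<'E'
from h import *
s=arm.sense();pr(s);c=cams.camera('wrist');save(c,'w3.png')
E
```

```text
{'time': 4.3167, 'tcp_pos': [0.5342, 0.2537, 0.0928], 'eef_rot': [[0.005, 1.0, 0.0004], [1.0, -0.005, 0.0003], [0.0003, 0.0004, -1.0]], 'wrist_force': [-0.1285, 0.3276, 0.8397], 'moment': [-0.0294, 0.0625, 0.0068], 'gripper_width': 0.0575, 'qpos': [-0.6841, 0.7089, 0.3104, 1.7946, -0.3191, 0.687, -0.2003]}
```

View pics/w3.png

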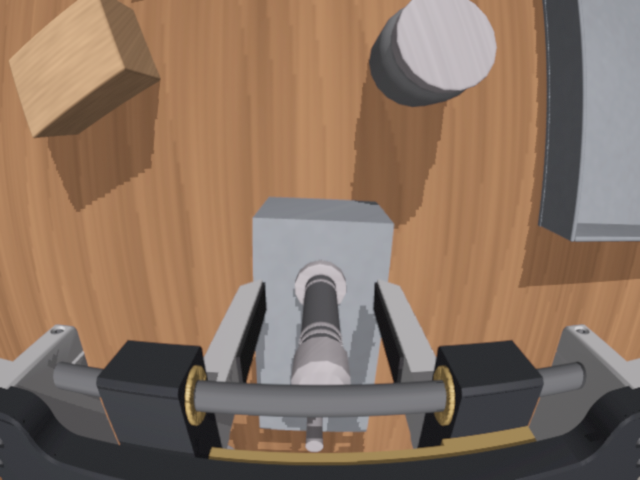

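Collar is at (320,287), centred between the fingers. Continuing to close.

Request:
step_arm(
  motion=[0,0,0,0,0,0,0,0,0,0,0,0,0,0,0,0,0,0,0,0,0,0,0,0,0,0,0,0,0,0,0,0,0,0,0,0,0,0,0,0,0,0,0,0,0,0,0,0,0,0,0,0,0,0,0,0],
)

```text
time: 5.03
tcp_pos: [0.5343, 0.2536, 0.0925]
eef_rot: [[0.005, 1.0, 0.0], [1.0, -0.005, -0.0], [-0.0, 0.0, -1.0]]
wrist_force: [-0.7, -0.8, -0.5]
gripper_width: 0.021
```

Request:
step_arm(
  motion=[0,0,0,0,0,0,0,0,0,0,0,0,0,0,0,0,0,0,0,0,0,0,0,0,0,0,0,0,0,0,0,0,0,0,0,0,0,0,0,0,0,0,0,0,0,0,0,0,0,0,0,0,0,0,0,0],
)

```text
time: 5.7
tcp_pos: [0.5341, 0.2536, 0.0925]
eef_rot: [[0.005, 1.0, 0.0], [1.0, -0.005, 0.0], [0.0, 0.0, -1.0]]
wrist_force: [0.7, -0.1, -0.9]
gripper_width: 0.0204
```

```bash
python3 - <<'E'
from h import *
s=arm.sense();pr(s);c=cams.camera('wrist');save(c,'w4.png')
f=np.asarray(c['frame']);save(None,'z4.png',cv2.resize(f[250:410,240:400],None,fx=3.7,fy=3.7,interpolation=3))
for y in(.252,.254,.256,.258): print(y,proj(c,(.534,y,.078),s),proj(c,(.534,y,.148),s))
E
```

```text
{'time': 5.7, 'tcp_pos': [0.5341, 0.2536, 0.0925], 'eef_rot': [[0.005, 1.0, 0.0], [1.0, -0.005, 0.0], [0.0, 0.0, -1.0]], 'wrist_force': [0.6975, -0.0705, -0.91], 'moment': [-0.0201, -0.0814, -0.0338], 'gripper_width': 0.0204, 'qpos': [-0.6841, 0.7093, 0.3104, 1.7947, -0.3191, 0.6869, -0.2003]}
0.252 [319.60010074 288.80985743] [319.38984129 359.88117353]
0.254 [319.58446801 285.56860141] [319.36628968 355.76128842]
0.256 [319.56871965 282.30269857] [319.34243838 351.57833727]
0.258 [319.55285681 279.01237682] [319.31828787 347.3319451 ]
```

View pics/z4.png

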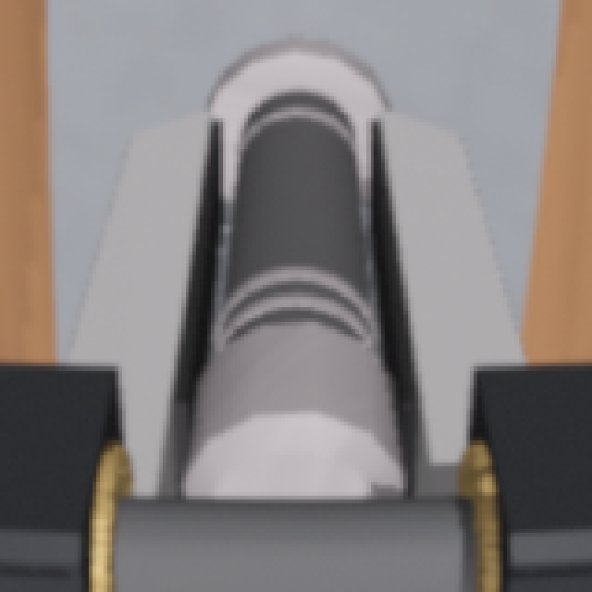

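Request:
step_arm(
  motion=[0,0,0,0,0,0,0,0,0,0,0,0,0,0,0,0,0,0,0,0,0,0,0,0,0,0,0,0,0,0,3,0,0,0,0,0,0,3,0,0,0,0,0,0,3,0,0,0,0,0,0,0,0,0,0,0],
)

```text
time: 6.42
tcp_pos: [0.5343, 0.2537, 0.1021]
eef_rot: [[0.005, 1.0, 0.001], [1.0, -0.005, 0.0], [0.0, 0.001, -1.0]]
wrist_force: [0.0, -0.4, -2.6]
gripper_width: 0.0209
```

```bash
python3 - <<'E'
from h import *
s=arm.sense();pr(s);c=cams.camera('wrist');
f=np.asarray(c['frame']);save(None,'z5.png',cv2.resize(f[250:410,240:400],None,fx=3.7,fy=3.7,interpolation=3))
E
```

```text
{'time': 6.4167, 'tcp_pos': [0.5343, 0.2537, 0.1021], 'eef_rot': [[0.005, 1.0, 0.0005], [1.0, -0.005, 0.0004], [0.0004, 0.0005, -1.0]], 'wrist_force': [0.0426, -0.3698, -2.5501], 'moment': [-0.0491, 0.0846, 0.0294], 'gripper_width': 0.0209, 'qpos': [-0.6885, 0.696, 0.317, 1.7886, -0.3134, 0.7059, -0.2051]}
```

View pics/z5.png

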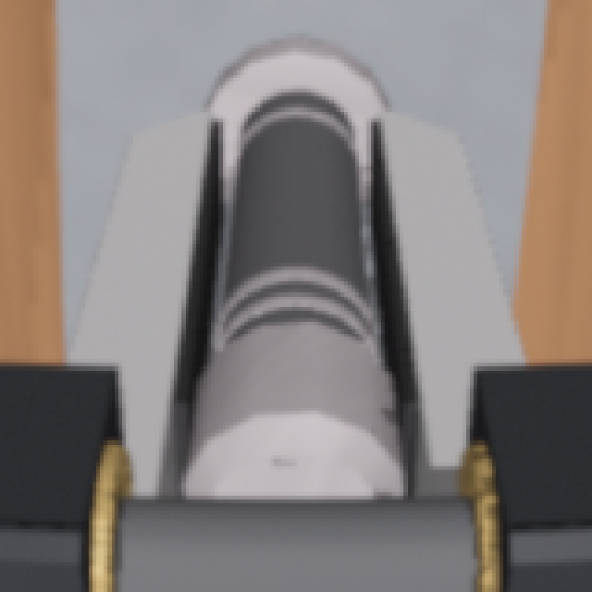

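The punch is lifted: weight shows 2.6 N and it hasn't slipped in the fingers. Now I'll pin down its axis in the tool frame by overlaying the collar and cap circles.

```bash
python3 - <<'E'
from h import *
s=arm.sense();c=cams.camera('wrist')
f=np.asarray(c['frame']);k=4;x0,y0=270,250
dz=.1021-.0925
outs=[]
for off in(0,.002,.004):
    im=cv2.resize(f[y0:y0+145,x0:x0+100],None,fx=k,fy=k,interpolation=3)
    for r,z,col in((.015,.078,(255,0,0)),(.015,.070,(255,255,0)),(.011,.148,(0,255,0)),(.011,.168,(0,0,255))):
        for t in np.linspace(0,2*np.pi,120):
            p=proj(c,(s['tcp_pos'][0]+r*np.cos(t),s['tcp_pos'][1]+off+r*np.sin(t),z+dz),s)
            q=((p-[x0,y0]+.5)*k).astype(int);cv2.circle(im,tuple(int(v) for v in q),1,col,-1)
    outs.append(im)
o=np.hstack(outs);save(None,'ov.png',cv2.resize(o,(800,int(o.shape[0]*800/o.shape[1])),interpolation=cv2.INTER_AREA))
E
```

```text
(no output)
```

View pics/ov.png

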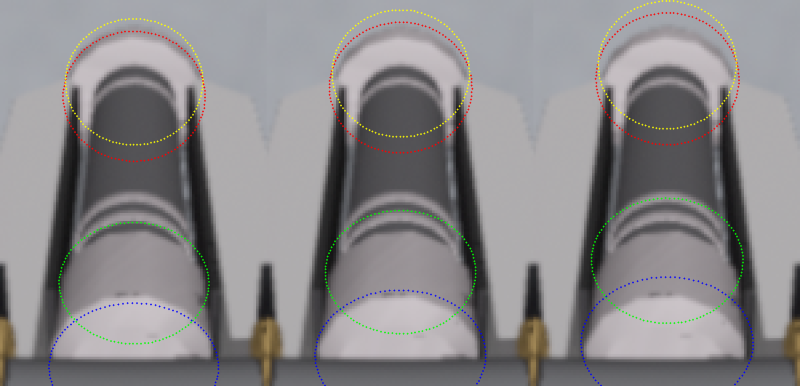

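The axis agrees with the tool centre line to within about 1 mm. The earlier high view read about 1.5 mm too large in y, and I'll correct for that at the bush. Lifting out and carrying over.

Request:
step_arm(
  motion=[0,0,12,0,0,0,0,0,0,16,0,0,0,0,0,0,18,0,0,0,0,0,0,20,0,0,0,0,0,0,20,0,0,0,0,0,0,20,0,0,0,0,0,0,16,0,0,0,0,0,0,12,0,0,0,0],
)

```text
time: 7.18
tcp_pos: [0.5346, 0.2536, 0.238]
eef_rot: [[0.005, 1.0, 0.002], [1.0, -0.005, 0.001], [0.001, 0.002, -1.0]]
wrist_force: [0.8, 0.5, -2.8]
gripper_width: 0.0209
```

Request:
step_arm(
  motion=[1,-20,0,0,0,0,0,1.5,-27,0,0,0,0,0,1.5,-29,0,0,0,0,0,1.5,-29,0,0,0,0,0,1.5,-29,0,0,0,0,0,1.5,-29,0,0,0,0,0,1.5,-29,0,0,0,0,0,1.5,-29,0,0,0,0,0],
)

```text
time: 7.85
tcp_pos: [0.5453, 0.0312, 0.2363]
eef_rot: [[0.005, 1.0, 0.0], [1.0, -0.005, 0.0], [0.0, 0.0, -1.0]]
wrist_force: [0.9, 1.0, -2.7]
gripper_width: 0.0206
```

Request:
step_arm(
  motion=[1.5,-29,0,0,0,0,0,1.5,-29,0,0,0,0,0,1.5,-29,0,0,0,0,0,1.5,-29,0,0,0,0,0,1.5,-29,0,0,0,0,0,1.5,-29,0,0,0,0,0,1.5,-29,0,0,0,0,0,1.5,-20,0,0,0,0,0],
)

```text
time: 8.52
tcp_pos: [0.5569, -0.1941, 0.2365]
eef_rot: [[0.008, 1.0, 0.0], [1.0, -0.008, -0.002], [-0.002, 0.0, -1.0]]
wrist_force: [0.2, 0.0, -2.6]
gripper_width: 0.0205
```

Request:
step_arm(
  motion=[0,0,0,0,0,0,0,0,0,0,0,0,0,0,0,0,0,0,0,0,0,0,0,0,0,0,0,0,0,0,0,0,0,0,0,0,0,0,0,0,0,0,0,0,0,0,0,0,0,0,0,0,0,0,0,0],
)

```text
time: 9.18
tcp_pos: [0.5577, -0.1899, 0.2355]
eef_rot: [[0.004, 1.0, -0.0], [1.0, -0.004, 0.0], [0.0, -0.0, -1.0]]
wrist_force: [-0.3, -0.2, -3.3]
gripper_width: 0.021
```

```bash
python3 - <<'E'
from h import *
s=arm.sense();pr(s);c=cams.camera('wrist');save(c,'w6.png')
f=np.asarray(c['frame']);save(None,'z6.png',cv2.resize(f[150:300,220:420],None,fx=4,fy=4,interpolation=3))
for t in ('bush',):
    print(t,[(np.round(np.array(x['xy'])*[640,480],1).tolist(),round(x['conf'],2),np.round(atz(c,np.array(x['xy'])*[640,480],.044,s),4)) for x in finder.recognise(c,t)[:2]])
S=cams.camera('side');save(S,'s6.png',cv2.resize(np.asarray(S['frame'])[200:380,300:480],None,fx=3.3,fy=3.3,interpolation=3))
T=cams.camera('top');save(T,'t6.png')
E
```

```text
{'time': 9.1833, 'tcp_pos': [0.5577, -0.1899, 0.2355], 'eef_rot': [[0.0043, 1.0, -0.0], [1.0, -0.0043, 0.0001], [0.0001, -0.0, -1.0]], 'wrist_force': [-0.3338, -0.1756, -3.3413], 'moment': [-0.0459, 0.0573, 0.0243], 'gripper_width': 0.021, 'qpos': [0.0222, 0.5356, 0.4077, 1.6645, -0.2443, 0.9921, 0.5091]}
bush [([320.8, 201.2], 0.88, array([ 0.5586, -0.174 ,  0.044 ]))]
```

View pics/z6.png

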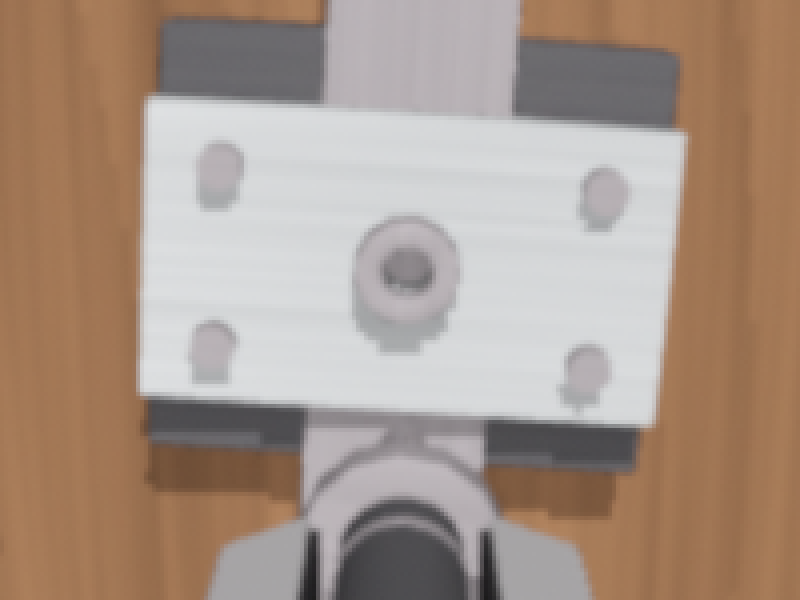

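View pics/s6.png

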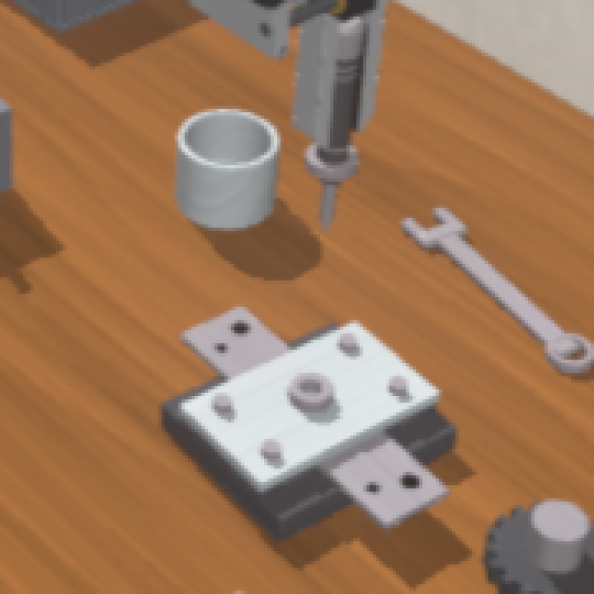

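Bush face centre is at about (321.5,217) in the wrist picture; the network's 201 is off. The side view shows the nose, so I'll estimate its length too.

```bash
python3 - <<'E'
from h import *
s=arm.sense();c=cams.camera('wrist')
print(atz(c,(321.4,217),.044,s))
# same way, cap/collar earlier bias check
S=cams.camera('side')
t=s['tcp_pos']
f=np.asarray(S['frame']);x0,y0,k=360,200,7
im=cv2.resize(f[y0:y0+85,x0:x0+80],None,fx=k,fy=k,interpolation=3)
col=t[2]-.0225
for n in(0,8,38,42,46,50,54):
    p=proj(S,(t[0],t[1],col-n/1000)); print(n,p)
    q=tuple(int(v) for v in (p-[x0,y0]+.5)*k);cv2.circle(im,q,2,(255,0,0),-1)
save(None,'nose.png',im)
for b in((.558,-.191,.044),(.558,-.193,.044)): print('bush in side',proj(S,b))
E
```

```text
[ 0.55911541 -0.19083923  0.044     ]
0 [398.70977973 248.57197841]
8 [398.37993584 252.01788929]
38 [397.16706218 264.68889693]
42 [397.00815225 266.34904423]
46 [396.8498899  268.00242617]
50 [396.69227119 269.649084  ]
54 [396.53529219 271.28905868]
bush in side [392.63727325 315.83771688]
bush in side [393.31911765 316.37545424]
```

View pics/nose.png

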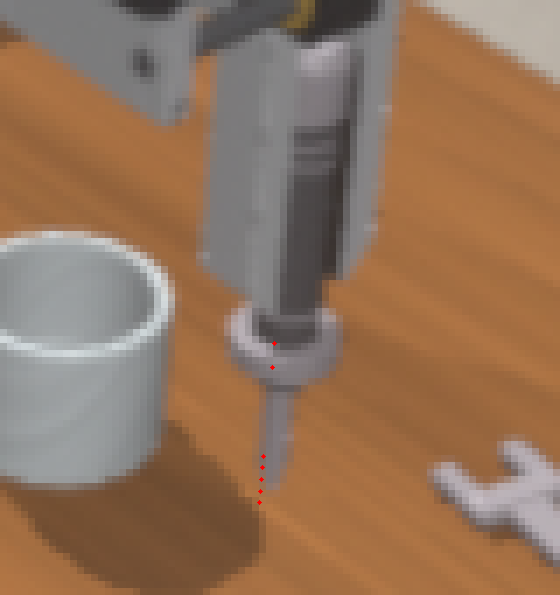

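View pics/t6.png

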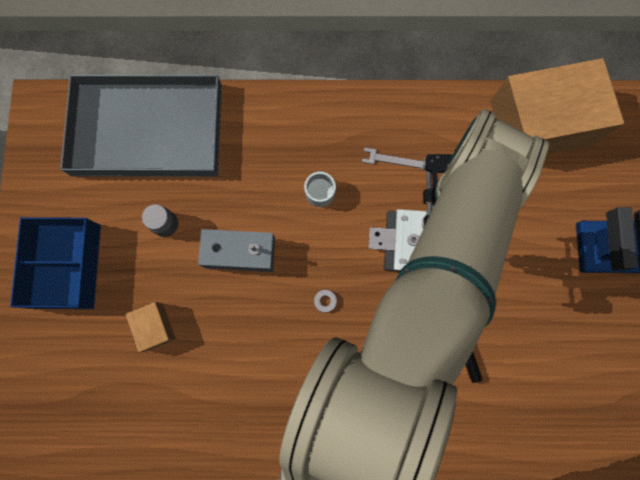

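Request:
step_arm(
  motion=[2,-1.5,-10,0,0,0,0,0,0,-15,0,0,0,0,0,0,-18,0,0,0,0,0,0,-18,0,0,0,0,0,0,-18,0,0,0,0,0,0,-15,0,0,0,0,0,0,-10,0,0,0,0,0,0,-4,0,0,0,0],
)

```text
time: 10.15
tcp_pos: [0.5586, -0.1915, 0.1254]
eef_rot: [[0.005, 1.0, -0.003], [1.0, -0.005, 0.001], [0.001, -0.003, -1.0]]
wrist_force: [0.7, -0.2, -2.5]
gripper_width: 0.0207
```

Request:
step_arm(
  motion=[0,0,0,0,0,0,0,0,0,0,0,0,0,0,0,0,0,0,0,0,0,0,0,0,0,0,0,0,0,0,0,0,0,0,0,0,0,0,0,0,0,0,0,0,0,0,0,0,0,0,0,0,0,0,0,0],
)

```text
time: 10.82
tcp_pos: [0.5597, -0.1919, 0.1277]
eef_rot: [[0.005, 1.0, 0.0], [1.0, -0.005, -0.0], [-0.0, 0.0, -1.0]]
wrist_force: [0.1, 0.2, -3.1]
gripper_width: 0.0202
```

```bash
python3 - <<'E'
from h import *
s=arm.sense();pr(s);c=cams.camera('wrist');f=np.asarray(c['frame'])
a=cv2.resize(f[190:300,260:380],None,fx=3.3,fy=3.3,interpolation=3)
S=cams.camera('side');g=np.asarray(S['frame'])
t=s['tcp_pos']
print(proj(S,(.5342,.2537,.074)),'vs 261.5 213.2')
for n in(0,8,40,44,48,52): print(n,proj(S,t+[0,0,-.0225-n/1000]))
print(proj(S,(.5596,-.1916,.044)))
b=cv2.resize(g[270:350,355:435],None,fx=5,fy=5,interpolation=3)
o=np.zeros((400,800,3),np.uint8);o[:363,:396]=a[:363,:396];o[:,400:]=b;save(None,'z7.png',o)
E
```

```text
{'time': 10.8167, 'tcp_pos': [0.5597, -0.1919, 0.1277], 'eef_rot': [[0.005, 1.0, 0.0004], [1.0, -0.005, -0.0], [-0.0, 0.0004, -1.0]], 'wrist_force': [0.1123, 0.1719, -3.1305], 'moment': [-0.0818, 0.0711, 0.0248], 'gripper_width': 0.0202, 'qpos': [0.0641, 0.6645, 0.3505, 1.7694, -0.3119, 0.7621, 0.5683]}
[260.67966272 211.7364681 ] vs 261.5 213.2
0 [395.80798989 292.70059515]
8 [395.50707316 295.78994542]
40 [394.32672151 307.90798115]
44 [394.18174474 309.39637968]
48 [394.03732745 310.87903435]
52 [393.8934664  312.35597834]
[393.42111274 315.66613936]
```

View pics/z7.png

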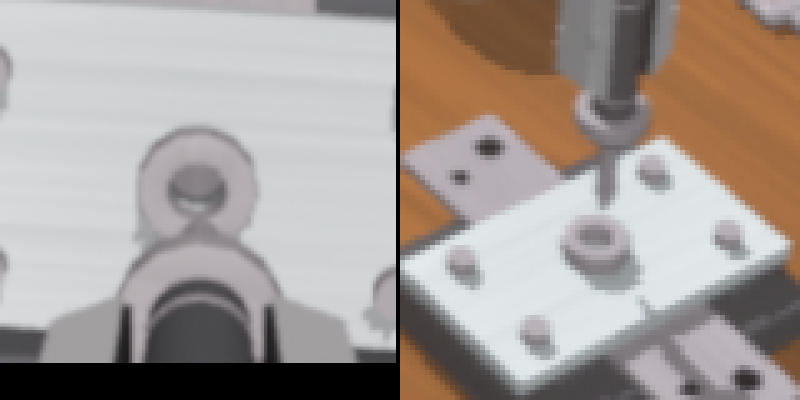

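In the side view the tip (396,311) sits about 1 px right of the bore (394.4,317). The wrist view also puts the punch slightly to +x. I'll check this with an overlay.

```bash
python3 - <<'E'
from h import *
s=arm.sense();c=cams.camera('wrist');f=np.asarray(c['frame']);t=s['tcp_pos']
x0,y0,k=285,215,9
im=cv2.resize(f[y0:y0+60,x0:x0+80],None,fx=k,fy=k,interpolation=3)
def circ(cx,cy,z,r,col):
    for a in np.linspace(0,2*np.pi,160):
        p=proj(c,(cx+r*np.cos(a),cy+r*np.sin(a),z),s);q=(p-[x0,y0]+.5)*k
        cv2.circle(im,(int(q[0]),int(q[1])),1,col,-1)
circ(.5597,-.1919,.044,.014,(255,0,0));circ(.5597,-.1919,.044,.0065,(255,0,0))
circ(t[0],t[1],t[2]-.0225,.015,(0,0,255))
circ(t[0],t[1],t[2]-.0225-.040,.004,(0,160,0));circ(t[0],t[1],t[2]-.0225-.048,.001,(0,160,0))
save(None,'z8.png',im)
E
```

```text
(no output)
```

View pics/z8.png

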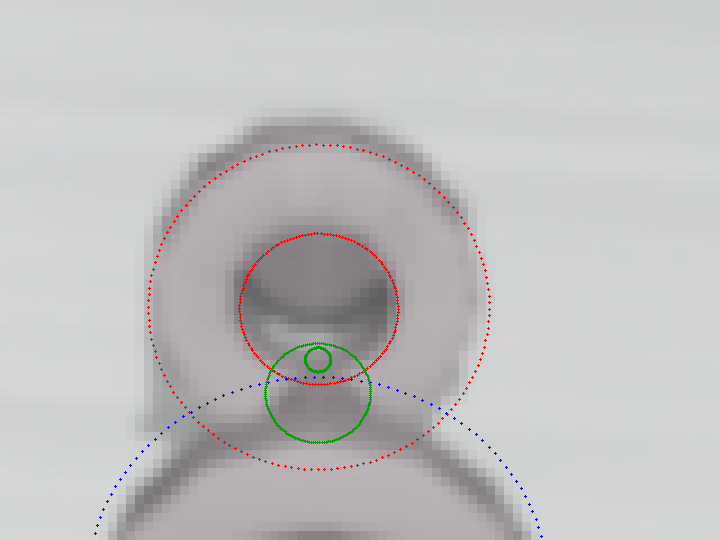

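Both views suggest the tip sits about 1 mm to +x and -y of the bore. Correcting, then going down so the tip just enters, with a force check.

Request:
step_arm(
  motion=[-0.8,1.2,-2,0,0,0,0,0,0,-2,0,0,0,0,0,0,-2.5,0,0,0,0,0,0,-2.5,0,0,0,0,0,0,-2.5,0,0,0,0,0,0,-2.5,0,0,0,0,0,0,-2,0,0,0,0,0,0,-0.5,0,0,0,0],
)

```text
time: 11.63
tcp_pos: [0.5586, -0.1906, 0.1105]
eef_rot: [[0.005, 1.0, -0.001], [1.0, -0.005, 0.0], [0.0, -0.001, -1.0]]
wrist_force: [0.9, 0.4, -3.0]
gripper_width: 0.0207
```

```bash
python3 - <<'E'
from h import *
s=arm.sense();pr(s)
c=cams.camera('wrist');f=np.asarray(c['frame'])
a=cv2.resize(f[190:300,260:380],None,fx=3.3,fy=3.3,interpolation=3)
S=cams.camera('side');g=np.asarray(S['frame'])
b=cv2.resize(g[270:350,355:435],None,fx=5,fy=5,interpolation=3)
o=np.zeros((400,800,3),np.uint8);o[:363,:396]=a[:363,:396];o[:,400:]=b;save(None,'z9.png',o)
E
```

```text
{'time': 11.6333, 'tcp_pos': [0.5586, -0.1906, 0.1105], 'eef_rot': [[0.0051, 1.0, -0.0006], [1.0, -0.0051, 0.0002], [0.0002, -0.0006, -1.0]], 'wrist_force': [0.8749, 0.4128, -3.0025], 'moment': [-0.0946, 0.075, 0.0775], 'gripper_width': 0.0207, 'qpos': [0.0698, 0.686, 0.339, 1.7853, -0.323, 0.7257, 0.5766]}
```

View pics/z9.png

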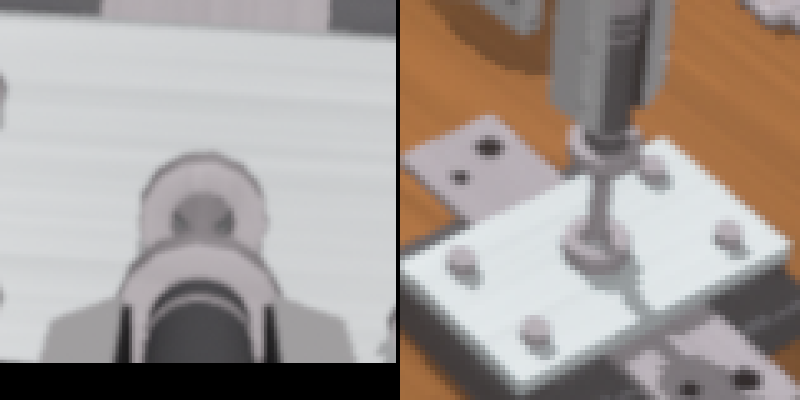

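The tip is in the bore in both views and there's no contact force. Continuing down.

Request:
step_arm(
  motion=[0,0,-1,0,0,0,0,0,0,-1,0,0,0,0,0,0,-1,0,0,0,0,0,0,-1,0,0,0,0,0,0,-1,0,0,0,0,0,0,-1,0,0,0,0,0,0,0,0,0,0,0,0,0,0,0,0,0,0],
)

```text
time: 12.4
tcp_pos: [0.5588, -0.1907, 0.1049]
eef_rot: [[0.005, 1.0, -0.0], [1.0, -0.005, 0.0], [0.0, -0.0, -1.0]]
wrist_force: [-0.7, 0.4, -3.9]
gripper_width: 0.0206
```

```bash
python3 - <<'E'
from h import *
pr()
S=cams.camera('side');g=np.asarray(S['frame'])
save(None,'z10.png',cv2.resize(g[270:350,355:435],None,fx=6,fy=6,interpolation=3))
E
```

```text
{'time': 12.4, 'tcp_pos': [0.5588, -0.1907, 0.1049], 'eef_rot': [[0.0051, 1.0, -0.0001], [1.0, -0.0051, 0.0001], [0.0001, -0.0001, -1.0]], 'wrist_force': [-0.7173, 0.4145, -3.8567], 'moment': [-0.058, 0.0775, 0.0361], 'gripper_width': 0.0206, 'qpos': [0.0725, 0.6936, 0.335, 1.7892, -0.3269, 0.7137, 0.5798]}
```

View pics/z10.png

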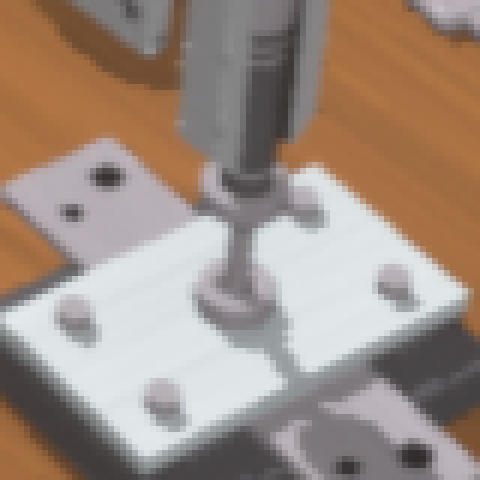

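Request:
step_arm(
  motion=[0,0,-0.5,0,0,0,0,0,0,-0.5,0,0,0,0,0,0,-0.5,0,0,0,0,0,0,-0.5,0,0,0,0,0,0,0,0,0,0,0,0,0,0,0,0,0,0,0,0,0,0,0,0,0,0,0,0,0,0,0,0],
)

```text
time: 13.12
tcp_pos: [0.5588, -0.1907, 0.103]
eef_rot: [[0.005, 1.0, 0.0], [1.0, -0.005, -0.0], [-0.0, 0.0, -1.0]]
wrist_force: [0.3, -0.5, -2.9]
gripper_width: 0.021
```

Request:
step_arm(
  motion=[0,0,-0.5,0,0,0,0,0,0,-0.5,0,0,0,0,0,0,-0.5,0,0,0,0,0,0,-0.5,0,0,0,0,0,0,0,0,0,0,0,0,0,0,0,0,0,0,0,0,0,0,0,0,0,0,0,0,0,0,0,0],
)

```text
time: 13.78
tcp_pos: [0.5588, -0.1907, 0.101]
eef_rot: [[0.005, 1.0, -0.0], [1.0, -0.005, 0.0], [0.0, -0.0, -1.0]]
wrist_force: [0.5, -0.3, -2.2]
gripper_width: 0.0206
```

Request:
step_arm(
  motion=[0,0,-0.5,0,0,0,0,0,0,-0.5,0,0,0,0,0,0,-0.5,0,0,0,0,0,0,0,0,0,0,0,0,0,0,0,0,0,0,0,0,0,0,0,0,0,0,0,0,0,0,0,0,0,0,0,0,0,0,0],
)

```text
time: 14.45
tcp_pos: [0.5589, -0.1907, 0.0995]
eef_rot: [[0.005, 1.0, 0.0], [1.0, -0.005, 0.0], [0.0, 0.0, -1.0]]
wrist_force: [0.6, -0.2, -2.3]
gripper_width: 0.0206
```

Request:
step_arm(
  motion=[0,0,-0.5,0,0,0,0,0,0,-0.5,0,0,0,0,0,0,-0.5,0,0,0,0,0,0,0,0,0,0,0,0,0,0,0,0,0,0,0,0,0,0,0,0,0,0,0,0,0,0,0,0,0,0,0,0,0,0,0],
)

```text
time: 15.12
tcp_pos: [0.5588, -0.1907, 0.098]
eef_rot: [[0.005, 1.0, 0.0], [1.0, -0.005, 0.0], [0.0, 0.0, -1.0]]
wrist_force: [-0.3, 0.5, -4.1]
gripper_width: 0.0207
```

Request:
step_arm(
  motion=[0,0,-0.5,0,0,0,0,0,0,-0.5,0,0,0,0,0,0,-0.5,0,0,0,0,0,0,0,0,0,0,0,0,0,0,0,0,0,0,0,0,0,0,0,0,0,0,0,0,0,0,0,0,0,0,0,0,0,0,0],
)

```text
time: 15.78
tcp_pos: [0.5588, -0.1907, 0.0965]
eef_rot: [[0.005, 1.0, 0.0], [1.0, -0.005, 0.0], [0.0, 0.0, -1.0]]
wrist_force: [0.0, 0.8, -3.2]
gripper_width: 0.0209
```

Request:
step_arm(
  motion=[0,0,-0.5,0,0,0,0,0,0,-0.5,0,0,0,0,0,0,-0.5,0,0,0,0,0,0,0,0,0,0,0,0,0,0,0,0,0,0,0,0,0,0,0,0,0,0,0,0,0,0,0,0,0,0,0,0,0,0,0],
)

```text
time: 16.45
tcp_pos: [0.5588, -0.1907, 0.095]
eef_rot: [[0.005, 1.0, 0.0], [1.0, -0.005, 0.0], [0.0, 0.0, -1.0]]
wrist_force: [-0.1, 0.5, -3.7]
gripper_width: 0.0203
```

Request:
step_arm(
  motion=[0,0,-0.5,0,0,0,0,0,0,-0.5,0,0,0,0,0,0,-0.5,0,0,0,0,0,0,0,0,0,0,0,0,0,0,0,0,0,0,0,0,0,0,0,0,0,0,0,0,0,0,0,0,0,0,0,0,0,0,0],
)

```text
time: 17.12
tcp_pos: [0.5589, -0.1907, 0.0936]
eef_rot: [[0.005, 1.0, 0.0], [1.0, -0.005, -0.0], [-0.0, 0.0, -1.0]]
wrist_force: [-0.2, 0.2, -1.8]
gripper_width: 0.0207
```

Request:
step_arm(
  motion=[0,0,-0.5,0,0,0,0,0,0,-0.5,0,0,0,0,0,0,0,0,0,0,0,0,0,0,0,0,0,0,0,0,0,0,0,0,0,0,0,0,0,0,0,0,0,0,0,0,0,0,0,0,0,0,0,0,0,0],
)

```text
time: 17.78
tcp_pos: [0.559, -0.1907, 0.0926]
eef_rot: [[0.005, 1.0, 0.0], [1.0, -0.005, -0.0], [-0.0, 0.0, -1.0]]
wrist_force: [0.0, -0.7, 1.5]
gripper_width: 0.0211
```

Contact: about 4.6 N above the hanging baseline, so roughly 0.7 mm into the spring. Pressing on.

Request:
step_arm(
  motion=[0,0,-0.5,0,0,0,0,0,0,-0.5,0,0,0,0,0,0,-0.5,0,0,0,0,0,0,0,0,0,0,0,0,0,0,0,0,0,0,0,0,0,0,0,0,0,0,0,0,0,0,0,0,0,0,0,0,0,0,0],
)

```text
time: 18.45
tcp_pos: [0.5591, -0.1909, 0.0913]
eef_rot: [[0.005, 1.0, 0.001], [1.0, -0.005, -0.0], [-0.0, 0.001, -1.0]]
wrist_force: [-0.2, -0.9, 5.2]
gripper_width: 0.021
```

Request:
step_arm(
  motion=[0,0,-0.5,0,0,0,0,0,0,-0.5,0,0,0,0,0,0,-0.2,0,0,0,0,0,0,0,0,0,0,0,0,0,0,0,0,0,0,0,0,0,0,0,0,0,0,0,0,0,0,0,0,0,0,0,0,0,0,0],
)

```text
time: 19.12
tcp_pos: [0.5593, -0.191, 0.0904]
eef_rot: [[0.005, 1.0, 0.001], [1.0, -0.005, -0.0], [-0.0, 0.001, -1.0]]
wrist_force: [-0.6, -0.4, 7.6]
gripper_width: 0.0212
```

```bash
python3 -c "
from h import *
pr()"
```

```text
{'time': 19.1167, 'tcp_pos': [0.5593, -0.191, 0.0904], 'eef_rot': [[0.0051, 1.0, 0.0011], [1.0, -0.0051, -0.0004], [-0.0004, 0.0011, -1.0]], 'wrist_force': [-0.6312, -0.367, 7.554], 'moment': [-0.0003, 0.1889, 0.0096], 'gripper_width': 0.0212, 'qpos': [0.0797, 0.7136, 0.3242, 1.7983, -0.3367, 0.683, 0.5882]}
```

Request:
step_arm(
  motion=[0,0,-0.3,0,0,0,0,0,0,-0.3,0,0,0,0,0,0,0,0,0,0,0,0,0,0,0,0,0,0,0,0,0,0,0,0,0,0,0,0,0,0,0,0,0,0,0,0,0,0,0,0,0,0,0,0,0,0],
)

```text
time: 19.78
tcp_pos: [0.5594, -0.1911, 0.09]
eef_rot: [[0.005, 1.0, 0.001], [1.0, -0.005, -0.0], [-0.0, 0.001, -1.0]]
wrist_force: [-1.0, 0.4, 8.9]
gripper_width: 0.0208
```

Request:
step_arm(
  motion=[0,0,-0.3,0,0,0,0,0,0,-0.3,0,0,0,0,0,0,0,0,0,0,0,0,0,0,0,0,0,0,0,0,0,0,0,0,0,0,0,0,0,0,0,0,0,0,0,0,0,0,0,0,0,0,0,0,0,0],
)

```text
time: 20.45
tcp_pos: [0.5595, -0.1912, 0.0896]
eef_rot: [[0.005, 1.0, 0.002], [1.0, -0.005, -0.001], [-0.001, 0.002, -1.0]]
wrist_force: [-0.7, 0.4, 9.6]
gripper_width: 0.0207
```

Request:
step_arm(
  motion=[0,0,-0.25,0,0,0,0,0,0,-0.25,0,0,0,0,0,0,0,0,0,0,0,0,0,0,0,0,0,0,0,0,0,0,0,0,0,0,0,0,0,0,0,0,0,0,0,0,0,0,0,0,0,0,0,0,0,0],
)

```text
time: 21.12
tcp_pos: [0.5596, -0.1912, 0.0892]
eef_rot: [[0.005, 1.0, 0.002], [1.0, -0.005, -0.001], [-0.001, 0.002, -1.0]]
wrist_force: [-0.4, -0.4, 9.8]
gripper_width: 0.0206
```

Request:
step_arm(
  motion=[0,0,-0.25,0,0,0,0,0,0,-0.25,0,0,0,0,0,0,0,0,0,0,0,0,0,0,0,0,0,0,0,0,0,0,0,0,0,0,0,0,0,0,0,0,0,0,0,0,0,0,0,0,0,0,0,0,0,0],
)

```text
time: 21.78
tcp_pos: [0.5597, -0.1913, 0.0889]
eef_rot: [[0.005, 1.0, 0.002], [1.0, -0.005, -0.001], [-0.001, 0.002, -1.0]]
wrist_force: [-0.4, 1.0, 11.5]
gripper_width: 0.0209
```

Request:
step_arm(
  motion=[0,0,-0.2,0,0,0,0,0,0,-0.2,0,0,0,0,0,0,0,0,0,0,0,0,0,0,0,0,0,0,0,0,0,0,0,0,0,0,0,0,0,0,0,0,0,0,0,0,0,0,0,0,0,0,0,0,0,0],
)

```text
time: 22.45
tcp_pos: [0.5597, -0.1914, 0.0886]
eef_rot: [[0.005, 1.0, 0.002], [1.0, -0.005, -0.001], [-0.001, 0.002, -1.0]]
wrist_force: [-1.8, -0.4, 12.1]
gripper_width: 0.0208
```

Request:
step_arm(
  motion=[0,0,-0.2,0,0,0,0,0,0,-0.2,0,0,0,0,0,0,0,0,0,0,0,0,0,0,0,0,0,0,0,0,0,0,0,0,0,0,0,0,0,0,0,0,0,0,0,0,0,0,0,0,0,0,0,0,0,0],
)

```text
time: 23.12
tcp_pos: [0.5593, -0.1911, 0.0875]
eef_rot: [[0.005, 1.0, 0.001], [1.0, -0.005, -0.0], [-0.0, 0.001, -1.0]]
wrist_force: [-0.9, 0.1, 8.0]
gripper_width: 0.0207
```

The force fell from 12.1 to 8.0 N and the tool moved 1.1 mm, which looks like the snap. I'll confirm the punch didn't slip in the grip instead.

```bash
python3 - <<'E'
from h import *
s=arm.sense();pr(s);c=cams.camera('wrist');
f=np.asarray(c['frame']);a=cv2.resize(f[250:410,240:400],None,fx=3.7,fy=3.7,interpolation=3)
b=cv2.cvtColor(cv2.imread('pics/z5.png'),cv2.COLOR_BGR2RGB)
save(None,'cmp.png',cv2.resize(np.hstack([b,a]),(800,400)))
E
```

```text
{'time': 23.1167, 'tcp_pos': [0.5593, -0.1911, 0.0875], 'eef_rot': [[0.0052, 1.0, 0.0013], [1.0, -0.0052, -0.0004], [-0.0004, 0.0013, -1.0]], 'wrist_force': [-0.9235, 0.0515, 8.0277], 'moment': [-0.0926, 0.2814, 0.0125], 'gripper_width': 0.0207, 'qpos': [0.0812, 0.7176, 0.322, 1.8, -0.3386, 0.677, 0.5899]}
```

View pics/cmp.png

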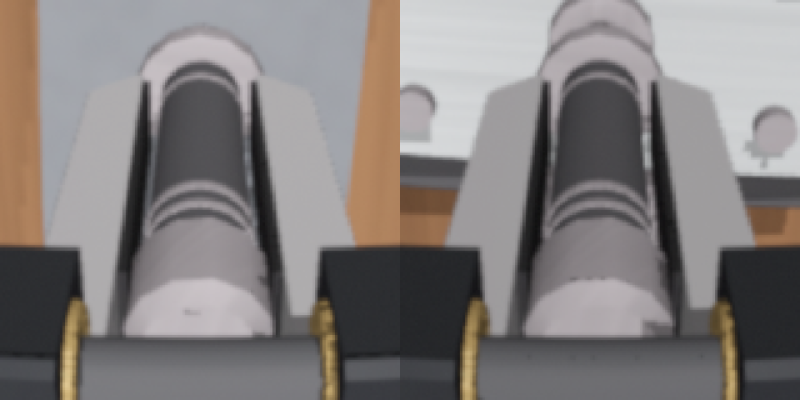

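No notable slip (ring bands match in both crops), so it was the snap. Lifting straight out.

Request:
step_arm(
  motion=[0,0,3,0,0,0,0,0,0,8,0,0,0,0,0,0,15,0,0,0,0,0,0,22,0,0,0,0,0,0,25,0,0,0,0,0,0,27,0,0,0,0,0,0,27,0,0,0,0,0,0,22,0,0,0,0],
)

```text
time: 23.83
tcp_pos: [0.5583, -0.1904, 0.237]
eef_rot: [[0.005, 1.0, -0.001], [1.0, -0.005, 0.0], [0.0, -0.001, -1.0]]
wrist_force: [0.1, -0.3, -3.1]
gripper_width: 0.0206
```

Request:
step_arm(
  motion=[-1,20,0,0,0,0,0,-1.5,27,0,0,0,0,0,-1.6,29,0,0,0,0,0,-1.6,29,0,0,0,0,0,-1.6,29,0,0,0,0,0,-1.6,29,0,0,0,0,0,-1.6,29,0,0,0,0,0,-1.6,29,0,0,0,0,0],
)

```text
time: 24.5
tcp_pos: [0.5453, 0.0318, 0.2351]
eef_rot: [[0.005, 1.0, -0.002], [1.0, -0.005, -0.0], [-0.0, -0.002, -1.0]]
wrist_force: [-0.2, 0.3, -2.5]
gripper_width: 0.0208
```

Request:
step_arm(
  motion=[-1.6,29,0,0,0,0,0,-1.6,29,0,0,0,0,0,-1.6,29,0,0,0,0,0,-1.6,29,0,0,0,0,0,-1.6,29,0,0,0,0,0,-1.6,29,0,0,0,0,0,-1.6,29,0,0,0,0,0,-1.6,20,0,0,0,0,0],
)

```text
time: 25.17
tcp_pos: [0.5321, 0.2568, 0.2348]
eef_rot: [[0.002, 1.0, -0.003], [1.0, -0.002, 0.001], [0.001, -0.003, -1.0]]
wrist_force: [1.1, 0.6, -3.7]
gripper_width: 0.0205
```

Request:
step_arm(
  motion=[0,0,0,0,0,0,0,0,0,0,0,0,0,0,0,0,0,0,0,0,0,0,0,0,0,0,0,0,0,0,0,0,0,0,0,0,0,0,0,0,0,0,0,0,0,0,0,0,0,0,0,0,0,0,0,0],
)

```text
time: 25.83
tcp_pos: [0.534, 0.2529, 0.2359]
eef_rot: [[0.006, 1.0, 0.0], [1.0, -0.006, 0.0], [0.0, 0.0, -1.0]]
wrist_force: [0.6, -0.0, -2.8]
gripper_width: 0.0206
```

```bash
python3 - <<'E'
from h import *
s=arm.sense();pr(s);c=cams.camera('wrist');f=np.asarray(c['frame']);save(c,'w11.png')
a=cv2.resize(f[180:300,260:380],None,fx=3.3,fy=3.3,interpolation=3)
S=cams.camera('side');g=np.asarray(S['frame'])
b=cv2.resize(g[140:240,220:320],None,fx=4,fy=4,interpolation=3)
o=np.zeros((400,800,3),np.uint8);o[:396,:396]=a;o[:,400:]=b;save(None,'z11.png',o)
E
```

```text
{'time': 25.8333, 'tcp_pos': [0.534, 0.2529, 0.2359], 'eef_rot': [[0.0058, 1.0, 0.0001], [1.0, -0.0058, 0.0001], [0.0001, 0.0001, -1.0]], 'wrist_force': [0.5578, -0.011, -2.7538], 'moment': [-0.0823, 0.0868, -0.0099], 'gripper_width': 0.0206, 'qpos': [-0.739, 0.5359, 0.3937, 1.6591, -0.236, 0.9936, -0.2713]}
```

View pics/z11.png

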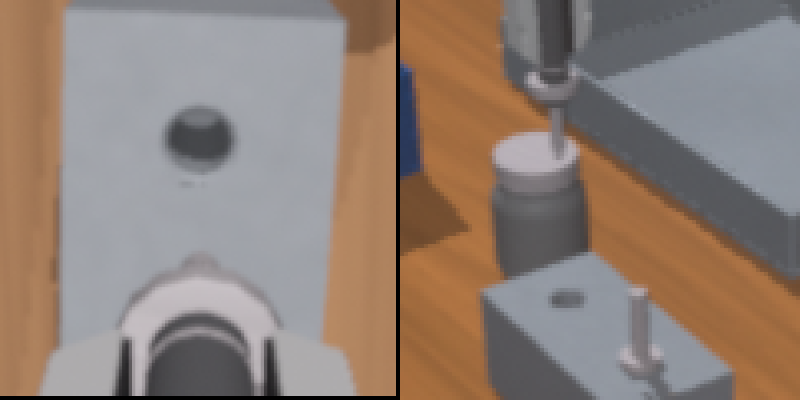

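Bore, punch and tool line up. Returning to the exact pick-up axis (0.534, 0.2537) and lowering the nose in.

Request:
step_arm(
  motion=[0,0.7,-8,0,0,0,0,0,0,-15,0,0,0,0,0,0,-20,0,0,0,0,0,0,-20,0,0,0,0,0,0,-20,0,0,0,0,0,0,-20,0,0,0,0,0,0,-15,0,0,0,0,0,0,-5,0,0,0,0],
)

```text
time: 26.6
tcp_pos: [0.532, 0.2534, 0.1098]
eef_rot: [[0.005, 1.0, -0.004], [1.0, -0.005, -0.002], [-0.002, -0.004, -1.0]]
wrist_force: [-0.6, -0.2, -3.0]
gripper_width: 0.0208
```

Request:
step_arm(
  motion=[0,0,0,0,0,0,0,0,0,0,0,0,0,0,0,0,0,0,0,0,0,0,0,0,0,0,0,0,0,0,0,0,0,0,0,0,0,0,0,0,0,0,0,0,0,0,0,0,0,0,0,0,0,0,0,0],
)

```text
time: 27.27
tcp_pos: [0.534, 0.2541, 0.113]
eef_rot: [[0.005, 1.0, 0.0], [1.0, -0.005, 0.0], [0.0, 0.0, -1.0]]
wrist_force: [0.5, -0.1, -2.5]
gripper_width: 0.0207
```

```bash
python3 - <<'E'
from h import *
s=arm.sense();pr(s);c=cams.camera('wrist');f=np.asarray(c['frame'])
a=cv2.resize(f[220:320,270:370],None,fx=4,fy=4,interpolation=3)
S=cams.camera('side');g=np.asarray(S['frame'])
b=cv2.resize(g[160:240,220:300],None,fx=5,fy=5,interpolation=3)
save(None,'z12.png',np.hstack([a,b]))
E
```

```text
{'time': 27.2667, 'tcp_pos': [0.534, 0.2541, 0.113], 'eef_rot': [[0.0049, 1.0, 0.0003], [1.0, -0.0049, 0.0003], [0.0003, 0.0003, -1.0]], 'wrist_force': [0.5355, -0.1265, -2.5339], 'moment': [-0.0665, 0.0661, -0.0049], 'gripper_width': 0.0207, 'qpos': [-0.6967, 0.6818, 0.3287, 1.7812, -0.3104, 0.7292, -0.2081]}
```

View pics/z12.png

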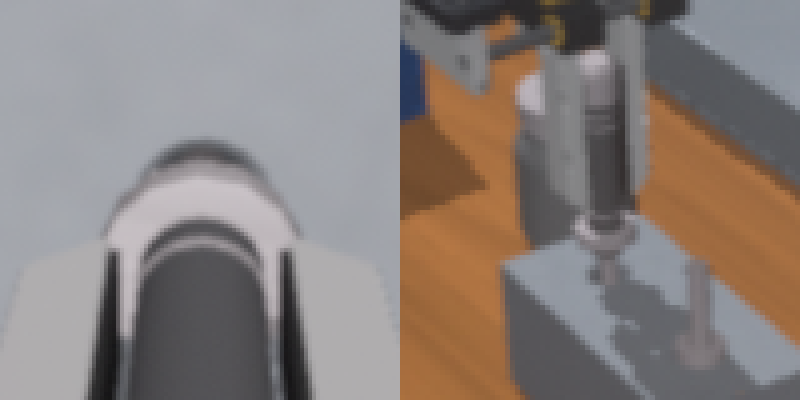

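The nose is in the bore with no side load. Lowering the sleeve.

Request:
step_arm(
  motion=[0,-0.4,-2.5,0,0,0,0,0,0,-3,0,0,0,0,0,0,-3,0,0,0,0,0,0,-3,0,0,0,0,0,0,-3,0,0,0,0,0,0,-2.5,0,0,0,0,0,0,0,0,0,0,0,0,0,0,0,0,0,0],
)

```text
time: 28.03
tcp_pos: [0.5338, 0.2535, 0.0955]
eef_rot: [[0.005, 1.0, -0.0], [1.0, -0.005, -0.0], [-0.0, -0.0, -1.0]]
wrist_force: [-0.5, 0.9, -3.2]
gripper_width: 0.0208
```

Request:
step_arm(
  motion=[0,0,-0.5,0,0,0,0,0,0,-0.5,0,0,0,0,0,0,-0.5,0,0,0,0,0,0,-0.5,0,0,0,0,0,0,-0.5,0,0,0,0,0,0,0,0,0,0,0,0,0,0,0,0,0,0,0,0,0,0,0,0,0],
)

```text
time: 28.7
tcp_pos: [0.5339, 0.2536, 0.0933]
eef_rot: [[0.005, 1.0, 0.0], [1.0, -0.005, 0.0], [0.0, 0.0, -1.0]]
wrist_force: [0.1, 0.0, -3.2]
gripper_width: 0.0206
```

Request:
step_arm(
  motion=[0,0,-0.5,0,0,0,0,0,0,-0.5,0,0,0,0,0,0,-0.3,0,0,0,0,0,0,0,0,0,0,0,0,0,0,0,0,0,0,0,0,0,0,0,0,0,0,0,0,0,0,0,0,0,0,0,0,0,0,0],
)

```text
time: 29.37
tcp_pos: [0.5343, 0.2537, 0.0924]
eef_rot: [[0.005, 1.0, 0.001], [1.0, -0.005, 0.0], [0.0, 0.001, -1.0]]
wrist_force: [0.4, -0.3, 3.7]
gripper_width: 0.0208
```

The collar is seated: the stand now carries the weight. Releasing.

Request:
step_arm(
  motion=[0,0,0.4,0,0,0,0,0,0,0,0,0,0,0.4,0,0,0,0,0,0,0.5,0,0,0,0,0,0,0.6,0,0,0,0,0,0,0.7,0,0,0,0,0,0,0.8,0,0,0,0,0,0,0.9,0,0,0,0,0,0,0.9],
)

```text
time: 30.03
tcp_pos: [0.5339, 0.2536, 0.0923]
eef_rot: [[0.005, 1.0, -0.0], [1.0, -0.005, -0.0], [-0.0, -0.0, -1.0]]
wrist_force: [-1.0, 0.3, -0.9]
gripper_width: 0.0639
```

```bash
python3 - <<'E'
from h import *
s=arm.sense();pr(s);c=cams.camera('wrist');save(c,'w13.png')
E
```

```text
{'time': 30.0333, 'tcp_pos': [0.5339, 0.2536, 0.0923], 'eef_rot': [[0.005, 1.0, -0.0001], [1.0, -0.005, -0.0001], [-0.0001, -0.0001, -1.0]], 'wrist_force': [-0.9889, 0.2782, -0.9056], 'moment': [-0.0649, 0.012, 0.0011], 'gripper_width': 0.0639, 'qpos': [-0.6867, 0.7099, 0.3143, 1.7954, -0.3233, 0.6871, -0.1965]}
```

View pics/w13.png

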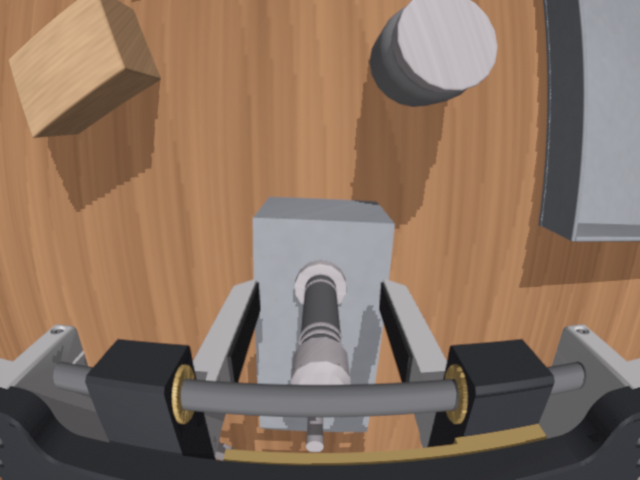

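The punch is hanging upright with its collar flat at (320,287), as before, and the fingers are clear of it. Retreating straight up.

Request:
step_arm(
  motion=[0,0,10,0,0,0,0.9,0,0,18,0,0,0,0.9,0,0,22,0,0,0,0.9,0,0,22,0,0,0,0.9,0,0,22,0,0,0,0.9,0,0,22,0,0,0,0.9,0,0,22,0,0,0,0.9,0,0,18,0,0,0,0.9],
)

```text
time: 30.75
tcp_pos: [0.5343, 0.2536, 0.251]
eef_rot: [[0.005, 1.0, 0.002], [1.0, -0.005, 0.001], [0.001, 0.002, -1.0]]
wrist_force: [0.2, 0.9, -0.3]
gripper_width: 0.0844
```

Request:
step_arm(
  motion=[-15,0,5,0,0,0,0.9,-20,0,5,0,0,0,0.9,-20,0,0,0,0,0,0.9,-15,0,0,0,0,0,0.9,0,0,0,0,0,0,0.9,0,0,0,0,0,0,0.9,0,0,0,0,0,0,0.9,0,0,0,0,0,0,0.9],
)

```text
time: 31.42
tcp_pos: [0.465, 0.2534, 0.2586]
eef_rot: [[0.006, 1.0, 0.001], [1.0, -0.006, 0.0], [0.0, 0.001, -1.0]]
wrist_force: [-0.4, -0.9, -0.2]
gripper_width: 0.0847
```

```bash
python3 - <<'E'
from h import *
s=arm.sense();pr(s)
S=cams.camera('side');T=cams.camera('top');w=cams.camera('wrist');save(w,'w14.png')
a=cv2.resize(np.asarray(S['frame']),(400,300),interpolation=3);b=cv2.resize(np.asarray(T['frame']),(400,300))
z=cv2.resize(np.asarray(S['frame'])[165:240,220:320],(400,300),interpolation=3)
z0=cv2.resize(cv2.cvtColor(cv2.imread('pics/side0.png'),4)[165:240,220:320],(400,300),interpolation=3)
save(None,'fin.png',np.vstack([np.hstack([a,b]),np.hstack([z0,z])]))
E
```

```text
{'time': 31.4167, 'tcp_pos': [0.465, 0.2534, 0.2586], 'eef_rot': [[0.0058, 1.0, 0.0011], [1.0, -0.0058, 0.0], [0.0, 0.0011, -1.0]], 'wrist_force': [-0.3857, -0.9266, -0.1928], 'moment': [-0.0917, 0.0702, -0.0643], 'gripper_width': 0.0847, 'qpos': [-0.8398, 0.4185, 0.4142, 1.7921, -0.1989, 0.9711, -0.3505]}
```

View pics/fin.png

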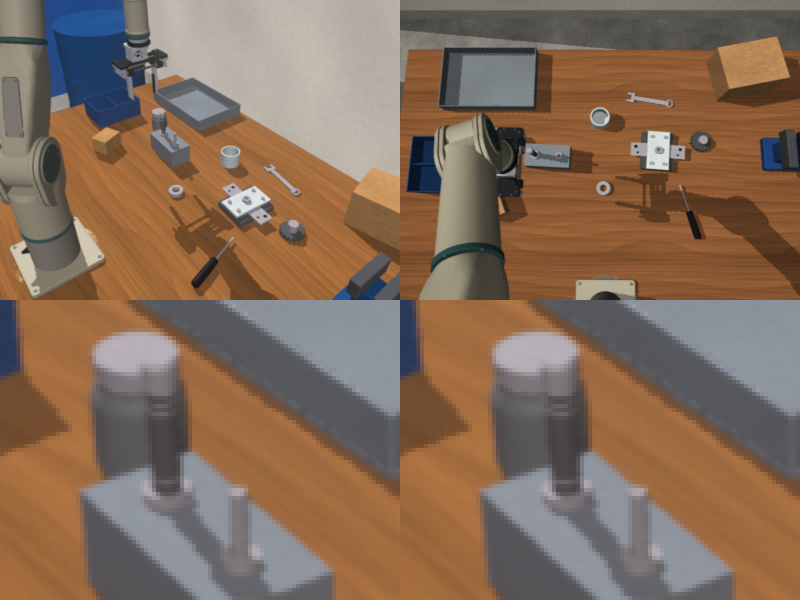

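View pics/w14.png

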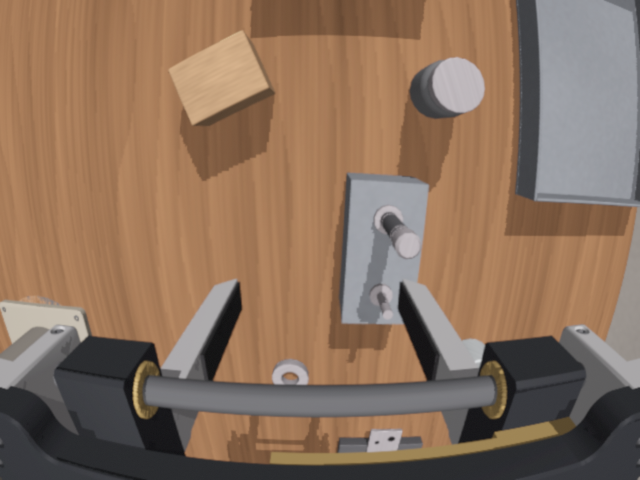

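The before and after crops match: the punch is seated upright, nothing else has moved and the gripper is clear. Handing in.

```bash
python3 -c "
from rig import arm
print(arm.sign_off())"
```

```text
the job is handed in; nothing more can be done
None
```

I took the punch out of the stand, pressed it upright through the guide bush until it snapped, hung it back in its bore and let go. I handed the job in at about 31.4 s.

- **Press:** The nose met the blank with the tool centre point (TCP) at a height of about 0.0933 m. I pressed in small steps to about 15 N above the hanging-weight baseline.
- **Snap:** The wrist force then fell from 12.1 to 8.0 N while the tool moved 1.1 mm further down. The close-up showed almost no slip in the fingers, so I took this as the snap. I inferred it from force and motion, since the hammer itself can't be seen. By TCP height the nose was then about 5.8 mm in, short of the 7 mm stop, and I lifted straight off.
- **Return:** The collar seated at the same height as before, TCP 0.0924 m against 0.0925 m at pick-up. After release, the side-view crops before and after matched: punch upright, drift unmoved. In the overall pictures the other things were where they had been, as far as they could be seen (the carton was partly hidden in the top view), and the gripper was clear with the wrist force near zero.

**Disagreements:**
- **Network:** it placed the bush about 16 pixels off in the wrist view, so I used the position I read from the picture.
- **Cameras:** they disagreed by about 1–2 mm, so I shifted about 1 mm before entering the bush.
- **Nose length:** from the side picture I estimated about 48 mm, but touching showed about 45 mm.
- **Gripper width:** it read about 20.7 mm on the 18 mm barrel throughout; the hold was firm.

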